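# Stock the breakfast caddy and leave the look-alike jars

### The job

Stock the wooden caddy for the breakfast table: stand the two red-capped spice jars in the two red cups, one in each, the salt shaker in the grey cup and the honey jar in the yellow cup, all upright and let go. The jam jar and the little brown jar with the white cap do not belong in the caddy: leave them standing where they are.

Things in the scene. Friction and masses are not known exactly. Their poses are not given: they have to be found in the camera images.
- spice_jar_a: small clear spice jar with a bright red cap and a pictured label, standing upright; 45 dia x 106 tall (glass 42 dia, cap 45 dia from 85 up); origin: centre of its underside, z up; about 0.11 kg. It and the other red-capped jar are alike and may take either red cup
- spice_jar_b: small clear spice jar with a bright red cap and a pictured label, standing upright; 45 dia x 106 tall (glass 42 dia, cap 45 dia from 85 up); origin: centre of its underside, z up; about 0.11 kg. It and the other red-capped jar are alike and may take either red cup
- salt_shaker: clear glass salt shaker with a domed grey top with holes, upright; 44 dia x 90 tall (glass to about 70, the top above that is 34 dia); origin: centre of its underside, z up; about 0.1 kg
- honey: amber honey jar with a dull yellow screw cap, upright; 62 dia x 118 tall (62 dia up to 101, the cap above is 52 dia); origin: centre of its underside, z up; about 0.42 kg
- cup_red_a: red open square cup fixed in the wooden caddy (360 x 100, walls 26 tall); outer 84 x 84, 36 tall, walls 8 thick (inside 68 x 68), floor 5 thick. Origin: centre of its underside, 5 above the worktop, so its inner floor is 10 and its rim 41 above the worktop. Sides lie along its x and y; the four cups stand in a row along their common y, in any order, 86 between centres
- cup_red_b: red open square cup fixed in the wooden caddy (360 x 100, walls 26 tall); outer 84 x 84, 36 tall, walls 8 thick (inside 68 x 68), floor 5 thick. Origin: centre of its underside, 5 above the worktop, so its inner floor is 10 and its rim 41 above the worktop. Sides lie along its x and y; the four cups stand in a row along their common y, in any order, 86 between centres
- cup_grey: bluish grey open square cup fixed in the wooden caddy (360 x 100, walls 26 tall); outer 84 x 84, 36 tall, walls 8 thick (inside 68 x 68), floor 5 thick. Origin: centre of its underside, 5 above the worktop, so its inner floor is 10 and its rim 41 above the worktop. Sides lie along its x and y; the four cups stand in a row along their common y, in any order, 86 between centres
- cup_yellow: yellow open square cup fixed in the wooden caddy (360 x 100, walls 26 tall); outer 84 x 84, 36 tall, walls 3 thick (inside 78 x 78), floor 5 thick. Origin: centre of its underside, 5 above the worktop, so its inner floor is 10 and its rim 41 above the worktop. Sides lie along its x and y; the four cups stand in a row along their common y, in any order, 86 between centres
- jam: squat jam jar with a white lid and reddish pink contents, 68 dia x 84 tall, upright; origin: centre of its underside, z up. Does not belong in the caddy: leave it
- brown_jar: little brown jar with a white cap, standing upright, 37 dia x 76 tall. Its origin lies on its side face at half height (38 above the worktop); its axis stands 18.5 from there along the origin's own +z axis (which is level), and its own -y points up. Does not belong in the caddy: leave it
There are look-alikes about, which are no part of the job. What is shaped like the spice_jar_a but blue or purple is not meant.

How it is judged:
At the end, for the whole second after the job is handed in: Red-capped jars one in each red cup, salt shaker in grey, honey in yellow: within 18 mm of the cup's centre, on its floor (underside at most 12 mm above the cup's underside), upright within 0.12 rad, at rest; jam jar and brown jar within 30 mm of where they stood ((((horizontal distance between spice_jar_a and cup_red_a below 0.018 m and z of spice_jar_a in the frame of cup_red_a between -0.005 and 0.012 m) and (horizontal distance between spice_jar_b and cup_red_b below 0.018 m and z of spice_jar_b in the frame of cup_red_b between -0.005 and 0.012 m)) or ((horizontal distance between spice_jar_a and cup_red_b below 0.018 m and z of spice_jar_a in the frame of cup_red_b between -0.005 and 0.012 m) and (horizontal distance between spice_jar_b and cup_red_a below 0.018 m and z of spice_jar_b in the frame of cup_red_a between -0.005 and 0.012 m))) and horizontal distance between salt_shaker and cup_grey below 0.018 m and z of salt_shaker in the frame of cup_grey between -0.005 and 0.012 m and horizontal distance between honey and cup_yellow below 0.018 m and z of honey in the frame of cup_yellow between -0.005 and 0.012 m and angle between each of spice_jar_a, spice_jar_b, salt_shaker, honey's own z axis and vertical below 0.12 rad and linear speed of each of spice_jar_a, spice_jar_b, salt_shaker, honey below 0.02 m/s and distance of each of jam, brown_jar from where it was at the start of the episode below 0.03 m); the robot touches nothing.
It fails at once if the jam jar is moved or knocked (distance of jam from where it was at the start of the episode above 0.03 m).
It fails at once if the brown jar is moved or knocked (distance of brown_jar from where it was at the start of the episode above 0.03 m).
It also fails if it takes over 120 s, if anything falls off the work surface, if the arm or the gripper's body presses on something with over 40 N, if the wrist force passes 120 N, or if a joint passes its speed limit or range.

### The arm

A 6-joint arm with a two-finger parallel gripper is mounted at the origin on a cart in front of the work surface, level with it; the furniture and walls round the work are solid. World frame = base frame: x ahead of the robot, y to its left, z up, the work surface at z = 0. Lengths are in m, angles in rad, forces in N, time in s.
With the tool pointing down it reaches from about 0.35 to 0.775 m from the base axis. Payload 7.3 kg.
Tool frame: the origin (TCP) lies at the centre of the arm's flange, where the gripper is bolted on; the fingertips stand 178 mm ahead of it and the grasp point (between the pads) lies 159 mm ahead of it (tip_extent is the distance from the TCP to the fingertips, in m); z points along the fingers, y is the line along which they close (so a half turn about z gives the same grasp; the last joint's range is limited). The gripper opens to 92 mm and grips with 3 to 60 N. Pads are 19 mm wide; open, the fingers measure 130 mm over their backs; the gripper's body (75 mm by 190 mm) begins 47 mm behind the grasp point.
Start: joints at [1.184, 0.342, 1.524, -0, 1.275, -0.146], TCP at [0.125, 0.51, 0.405] pointing down, gripper open.
Joint ranges: [-2.53, 2.53], [-0.77, 2.02], [0.04, 2.7], [-1, 4.14], [0.28, 2.66], [-3.11, 3.11]. Speed limits (rad/s): [2.57, 2.57, 3.14, 3.14, 3.14, 3.14].

### API

Orientations are given as [roll, pitch, yaw] about the fixed x, y, z axes, in that order (R = Rz(yaw) Ry(pitch) Rx(roll)).
In Python, from cell import * gives the robot as it stands.
- The arm moves only by the tool arm_command, never from a script. Its arguments are lists of equal length, an entry for each row: "xyz": the shift along the world's x, y, z in mm, a list of three; "spin": the turn about the world's z in degrees. In form: {"xyz": [[tx, ty, tz], ...], "spin": [spin, ...]}. A call has 1 to 20 rows; each row shifts and turns the commanded pose from where the row before left it; what a row does not reach is not made up. A row lasts 1/10 s, in which the tool goes at most 50 mm and 8.59 degrees, less where a joint would pass 70% of its speed; a pose out of reach is approached as far as the arm can. A call with a gripper value outside its range is refused whole. "jaw" is the opening, from -1 (shut) to 1 (fully open), set as the call begins (left out, the last holds). The fingers move at their own pace and stop on an object; "squeeze" is the grip in N (left out, the last holds). Time passes only in rows, so rows that do not move let the fingers close. It gives the time, the measured TCP pose, the force, the opening and the grip force at its end, in the units of the state.
- observe(): the state, without advancing time (a new reading comes with each control period).
- read_camera(name): name is "scene" or "top"; returns a dict with "img" (400x640x3 uint8, red, green, blue), "depth" (400x640 float32, m along the optical axis (not along the pixel's ray), 0 where there is no reading), "fx", "fy", "cx", "cy" (pixels), "world_from_camera" (4x4, takes a point from camera to world coordinates). Camera axes: x right, y up, looking along -z (the intrinsics and any distortion apply to the point x, -y, -z); pixel columns grow to the right and rows downward; lengths in m; the calibration is good to about 2 mm. A picture is of the moment at which its call begins.
- hand_in(): hands the job in; it is judged then, once.
The state is a dict: "time": time; "qpos": joint angles; "qvel": joint speeds; "joint_efforts": joint torques, N m; "tool_pos": TCP position; "tool_rot": TCP orientation; "contact_force": force on the tool from outside, world axes, zero at the start; "torque": the same for the moment, N m; "opening": finger opening in m; "grip_force": force on a finger pad.
Only numpy, scipy, OpenCV 4.12 (cv2) and the standard library are available. Lean on these libraries where they do the work, as an engineer would, in place of code of your own. Each camera call takes 0.05 s, during which the arm holds its last target. There are 200 camera calls.

## Working session

There is one attempt and no reset: what is moved stays moved. The work goes in short steps, Python scripts to look and compute and a tool call to move; the robot and the scene stay as the last step left them, time stands still between calls to the robot, and variables do not carry over. Pictures are saved under pics/ and viewed, at most 14 in all, crops included, and the job is handed in when it is done.

Besides the shell and the picture viewer there is one more tool, called after ">>>" by a JSON object that holds its "fn" and its "kwargs". arm_command: Moves the arm, as the interface text tells. Its arguments: {"type":"object","properties":{"xyz":{"type":"array","items":{"type":"array","items":{"type":"number"}}},"spin":{"type":"array","items":{"type":"number"}},"jaw":{"type":"number"},"squeeze":{"type":"number"}},"required":["xyz","spin"]}

```bash
mkdir -p pics; cat > h.py <<'E'
from cell import *
import numpy as np, cv2
def snap(n):
    c=read_camera(n); np.savez(f'{n}.npz',**c); return c
def world(c,u,v,d=None):
    d=c['depth'][v,u] if d is None else d
    p=np.stack([(u-c['cx'])/c['fx']*d,-(v-c['cy'])/c['fy']*d,-d*np.ones_like(d),np.ones_like(d)],-1)
    return (p@np.array(c['world_from_camera']).T)[...,:3]
def cloud(c):
    v,u=np.mgrid[:400,:640]; return world(c,u,v,c['depth'])
E
python3 - <<'E'
from h import *
for n in('top','scene'):
    c=snap(n); cv2.imwrite(f'pics/{n}0.png',c['img'][...,::-1]); print(c['fx'],c['cx'],np.round(c['world_from_camera'],3).tolist(),[k for k in c])
print(observe())
E
```

```text
469.503920089336 317.41041027201163 [[0.024, 0.997, -0.074, 0.298], [-1.0, 0.025, 0.013, -0.017], [0.015, 0.074, 0.997, 1.653], [0.0, 0.0, 0.0, 1.0]] ['img', 'depth', 'fx', 'fy', 'cx', 'cy', 'world_from_camera']
470.73424932496994 312.7491686133516 [[0.586, 0.599, -0.546, -0.28], [-0.811, 0.439, -0.388, -0.543], [0.007, 0.67, 0.743, 1.023], [0.0, 0.0, 0.0, 1.0]] ['img', 'depth', 'fx', 'fy', 'cx', 'cy', 'world_from_camera']
{'time': 0.1, 'qpos': array([ 1.18397456e+00,  3.42643874e-01,  1.52492216e+00, -8.87642823e-06,
        1.27541906e+00, -1.46012965e-01]), 'qvel': array([-0.00086684, -0.0037684 , -0.00284656, -0.00068025,  0.0030027 ,
       -0.00076351]), 'joint_efforts': array([ 2.10968596e-03, -4.31990504e+01, -2.44698966e+01,  7.19085149e-02,
        5.25523850e-02, -2.07569190e-05]), 'tool_pos': array([0.12514488, 0.50973796, 0.40411883]), 'tool_rot': array([-3.14021380e+00, -1.94194417e-04,  2.90078631e+00]), 'contact_force': array([-0.39903321, -0.51681363,  0.07178462]), 'torque': array([-0.00885971,  0.01965344,  0.04408648]), 'grip_force': 0.0, 'opening': 0.09180301096449511}
```

View pics/top0.png

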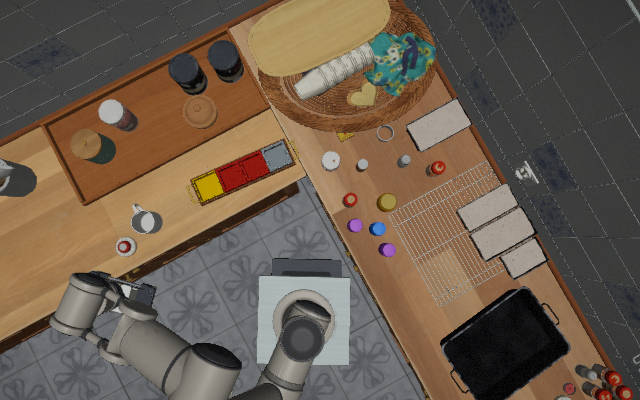

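View pics/scene0.png

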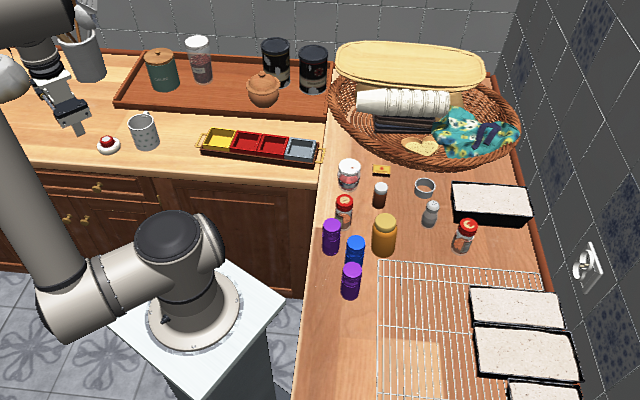

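The top view shows:
- Red caps at (350,199) and (437,167), salt at (404,160), honey at (387,202).
- Jam at (331,161), brown jar at (363,165), and purple and blue decoys around (355-388, 225-250).
- Caddy cups from left to right: yellow (207,186), red (232,179), red (255,170), grey (277,156).

Next I'll measure positions from depth.

```bash
cat > m.py <<'E'
from h import *
import sys
def measure(c,names=None):
    W=cloud(c)
    P=dict(redA=(350,199),redB=(437,167),salt=(404,160),honey=(387,202),jam=(331,161),brown=(363,165),pur1=(355,225),pur2=(388,250),blue=(377,228))
    for n,(u,v) in P.items():
        if names and n not in names: continue
        w=W[v-16:v+17,u-16:u+17].reshape(-1,3)
        ztop=np.median(W[v-1:v+2,u-1:u+2,2])
        m=(abs(w[:,2]-ztop)<.008)&(np.hypot(*(w[:,:2]-W[v,u,:2]).T)<.05)
        q=w[m][:,:2].astype(np.float32); (cx,cy),r=cv2.minEnclosingCircle(q)
        print(n,'z%.3f'%ztop,'c',np.round((cx,cy),3),'r%.3f'%r,'mean',q.mean(0).round(3),m.sum(),'R%.3f'%np.hypot(cx,cy))
if __name__=='__main__':
    c=dict(np.load('top.npz')); measure(c)
    W=cloud(c); hsv=cv2.cvtColor(c['img'],cv2.COLOR_RGB2HSV)
    for n,(u,v) in dict(y=(207,186),r1=(232,179),r2=(255,170),g=(277,156),t1=(250,150),t2=(320,190)).items(): print(n,W[v,u].round(3))
    roi=np.zeros((400,640),bool); roi[130:215,180:300]=1
    m=roi&(W[...,2]>.033)&(W[...,2]<.05)
    p=W[m][:,:2].astype(np.float32); print(m.sum(),cv2.minAreaRect(p))
    i=c['img'].copy(); cv2.imwrite('pics/crop1.png',np.hstack([cv2.resize(i[130:215,180:300,::-1],None,fx=3.3,fy=3.3,interpolation=2),cv2.resize(i[140:260,320:450,::-1],(400,281),interpolation=2)]) if 0 else cv2.resize(i[120:260,180:460,::-1],(800,400),interpolation=2))
E
python3 m.py
```

```text
redA z0.109 c [ 0.414 -0.147] r0.022 mean [ 0.414 -0.147] 131 R0.440
redB z0.106 c [ 0.529 -0.439] r0.022 mean [ 0.529 -0.438] 139 R0.687
salt z0.090 c [ 0.557 -0.332] r0.016 mean [ 0.556 -0.332] 60 R0.649
honey z0.117 c [ 0.41 -0.27] r0.027 mean [ 0.409 -0.27 ] 195 R0.491
jam z0.085 c [ 0.546 -0.079] r0.031 mean [ 0.547 -0.079] 261 R0.552
brown z0.078 c [ 0.539 -0.188] r0.019 mean [ 0.538 -0.188] 87 R0.571
pur1 z0.106 c [ 0.328 -0.165] r0.022 mean [ 0.329 -0.165] 133 R0.368
pur2 z0.107 c [ 0.25  -0.276] r0.022 mean [ 0.25  -0.276] 131 R0.373
blue z0.108 c [ 0.319 -0.242] r0.022 mean [ 0.319 -0.242] 138 R0.401
y [0.455 0.351 0.004]
r1 [0.481 0.261 0.018]
r2 [0.515 0.183 0.016]
g [0.567 0.107 0.011]
t1 [0.588 0.205 0.   ]
t2 [ 0.451 -0.047  0.003]
806 ((0.5597916841506958, 0.2475740909576416), (0.2116645723581314, 0.35552725195884705), 23.132474899291992)
```

View pics/crop1.png

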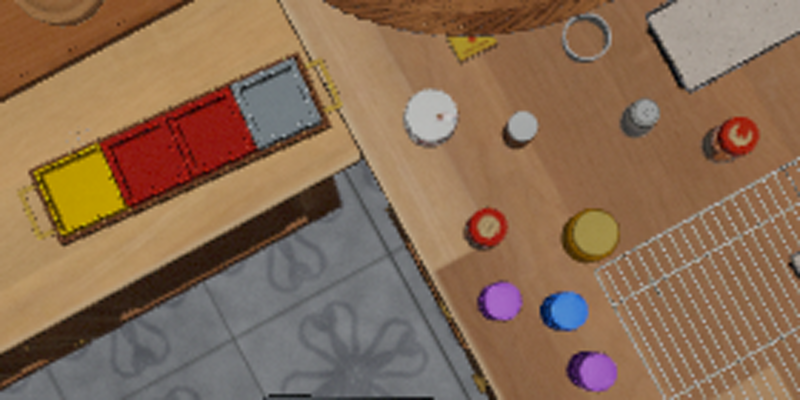

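The crop shows the cup order yellow, red, red, grey, and every jar is visible with clear space around it. The heights match the given sizes. Next I'll fit the caddy using cup colours and the rim.

```bash
cat > cad.py <<'E'
from h import *
from scipy.optimize import minimize
c=dict(np.load('top.npz')); W=cloud(c); hsv=cv2.cvtColor(c['img'],cv2.COLOR_RGB2HSV).astype(int)
H,S,V=hsv[...,0],hsv[...,1],hsv[...,2]
roi=np.zeros((400,640),bool); roi[135:212,185:300]=1
red=roi&((H<8)|(H>172))&(S>180)&(V>60); yel=roi&(H>20)&(H<32)&(S>200)&(V>120); gre=roi&(H>90)&(H<115)&(S>25)&(V>70)
z=W[...,2]; u,v=np.meshgrid(np.arange(640),np.arange(400))
# rim polygon by back-projecting pixels at z=.041, area fit over coloured pixels
al=[]
for n,m in(('y',yel),('r',red),('g',gre)):
    k=cv2.morphologyEx(m.astype(np.uint8),cv2.MORPH_CLOSE,np.ones((5,5)))
    N,l,s,_=cv2.connectedComponentsWithStats(k); k=l==1+s[1:,4].argmax()
    T=np.array(c['world_from_camera']); d=np.stack([(u-c['cx'])/c['fx'],-(v-c['cy'])/c['fy'],-np.ones((400,640))],-1)@T[:3,:3].T
    p=T[:3,3]+d*((.041-T[2,3])/d[...,2:]); q=p[k][:,:2]
    r=cv2.minAreaRect(q.astype(np.float32)); print(n,k.sum(),q.mean(0).round(4),np.round(r[0],4),np.round(r[1],4),round(r[2],1)); al.append(q)
    rim=k&(z>.036)&(z<.047); w=W[rim][:,:2]; r=cv2.minAreaRect(w.astype(np.float32)); print('  rim depth',rim.sum(),np.round(r[0],4),np.round(r[1],4),round(r[2],1))
r=cv2.minAreaRect(np.vstack(al).astype(np.float32)); print('all',r)
a=np.deg2rad(r[2]); C=np.array(r[0]); L=np.array([-np.sin(a),np.cos(a)]) if r[1][1]>r[1][0] else np.array([np.cos(a),np.sin(a)])
print('row dir',np.rad2deg(np.arctan2(*L[::-1])),[(C+L*t).round(4) for t in(.129,.043,-.043,-.129)])
E
python3 cad.py
```

```text
y 605 [0.4525 0.3407] [0.4525 0.3409] [0.0847 0.0849] 25.7
  rim depth 79 [0.4527 0.3402] [0.0841 0.0835] 26.0
r 1247 [0.5067 0.2239] [0.5065 0.2232] [0.0897 0.1685] 25.7
  rim depth 348 [0.5085 0.2241] [0.0852 0.1682] 25.4
g 526 [0.5637 0.1083] [0.5636 0.1079] [0.082  0.0806] 25.7
  rim depth 134 [0.5637 0.1079] [0.0825 0.0803] 25.5
all ((0.5058621764183044, 0.22454103827476501), (0.08974714577198029, 0.34087052941322327), 25.69000816345215)
row dir 115.69000816345215 [array([0.4499, 0.3408]), array([0.4872, 0.2633]), array([0.5245, 0.1858]), array([0.5618, 0.1083])]
```

>>> {"fn": "arm_command", "kwargs": {"xyz": [[25,-24,0],[25,-24,0],[25,-24,0],[25,-24,0],[25,-24,0],[25,-24,0],[25,-24,0],[25,-24,0],[25,-24,0],[25,-24,0],[25,-24,0],[25,-24,0],[25,-24,0]], "spin": [0,0,0,0,0,0,0,0,0,0,0,0,0], "jaw": 1}}

```text
time: 1.4
tool_pos: [0.451, 0.1967, 0.4044]
tool_rot: [-3.141, -0.001, 2.901]
contact_force: [1.0, 0.4, -0.0]
opening: 0.0916
grip_force: 0.0
```

>>> {"fn": "arm_command", "kwargs": {"xyz": [[-2.5,-29,0],[-2.5,-29,0],[-2.5,-29,0],[-2.5,-29,0],[-2.5,-29,0],[-2.5,-29,0],[-2.5,-29,0],[-2.5,-29,0],[-2.5,-29,0],[-2.5,-29,0],[-2.5,-29,0],[-2.5,-29,0],[-2.5,-29,0],[-2.5,-29,0],[-2.5,-29,0],[-2.5,-29,0],[0,0,0],[0,0,0]], "spin": [0,0,0,0,0,0,0,0,0,0,0,0,0,0,0,0,0,0]}}

```text
time: 3.2
tool_pos: [0.4099, -0.2663, 0.4042]
tool_rot: [3.141, -0.001, 2.899]
contact_force: [0.1, -0.1, -0.4]
opening: 0.0917
grip_force: 0.0
```

>>> {"fn": "arm_command", "kwargs": {"xyz": [[0,-4,-20],[0,0,-30],[0,0,-30],[0,0,-30],[0,0,-25],[0,0,-20],[0,0,-12],[0,0,0],[0,0,0]], "spin": [0,0,0,0,0,0,0,0,0]}}

```text
time: 4.1
tool_pos: [0.4105, -0.2699, 0.2384]
tool_rot: [-3.141, 0.001, 2.901]
contact_force: [0.3, -0.2, -0.4]
opening: 0.0914
grip_force: 0.0
```

>>> {"fn": "arm_command", "kwargs": {"xyz": [[0,0,0],[0,0,0],[0,0,0],[0,0,0],[0,0,0],[0,0,0],[0,0,0],[0,0,0],[0,0,0],[0,0,0]], "spin": [0,0,0,0,0,0,0,0,0,0], "jaw": -1, "squeeze": 35}}

```text
time: 5.1
tool_pos: [0.4103, -0.2703, 0.238]
tool_rot: [-3.141, 0.001, 2.901]
contact_force: [0.3, 0.3, 5.1]
opening: 0.0617
grip_force: 34.7
```

>>> {"fn": "arm_command", "kwargs": {"xyz": [[0,0,10],[0,0,20],[0,0,25],[0,0,25],[0,0,25],[0,0,20],[0,0,5]], "spin": [0,0,0,0,0,0,0]}}

```text
time: 5.8
tool_pos: [0.4101, -0.2701, 0.3694]
tool_rot: [-3.141, 0.002, 2.901]
contact_force: [0.0, -0.3, -5.1]
opening: 0.0616
grip_force: 34.5
```

>>> {"fn": "arm_command", "kwargs": {"xyz": [[2,15,0],[2,30,0],[2,33,0],[2,33,0],[2,33,0],[2,33,0],[2,33,0],[2,33,0],[2,33,0],[2,33,0],[2,33,0],[2,33,0],[2,33,0],[2,33,0],[2,33,0],[2,33,0],[2,33,0],[2,33,0],[3,30,0],[3,15,0]], "spin": [0,0,-2,-3,-4,-4,-4,-4,-4,-4,-4,-4,-4,-4,-3,-2.6,0,0,0,0]}}

```text
time: 7.8
tool_pos: [0.4507, 0.3504, 0.3654]
tool_rot: [-3.138, -0.001, 2.02]
contact_force: [0.2, -0.3, -5.1]
opening: 0.0616
grip_force: 34.5
```

>>> {"fn": "arm_command", "kwargs": {"xyz": [[0,0,0],[0,0,0],[0,0,0]], "spin": [0,0,0]}}

```text
time: 8.1
tool_pos: [0.4517, 0.3472, 0.3668]
tool_rot: [-3.139, 0.0, 2.017]
contact_force: [0.1, 0.4, -5.0]
opening: 0.0613
grip_force: 34.5
```

>>> {"fn": "arm_command", "kwargs": {"xyz": [[1,-7,-10],[0,0,-20],[0,0,-20],[0,0,-15],[0,0,-10],[0,0,-5],[0,0,0],[0,0,0]], "spin": [0,0,0,0,0,0,0,0]}}

```text
time: 8.9
tool_pos: [0.4534, 0.3408, 0.2883]
tool_rot: [3.14, -0.0, 2.018]
contact_force: [-0.1, 0.0, -4.4]
opening: 0.0614
grip_force: 34.5
```

```bash
python3 - <<'E'
from h import *
c=snap('scene'); print(observe()['tool_pos'])
cv2.imwrite('pics/place1.png',cv2.resize(c['img'][80:200,150:350,::-1],(800,480),interpolation=2))
E
```

```text
[0.45343843 0.34088686 0.28853959]
```

View pics/place1.png

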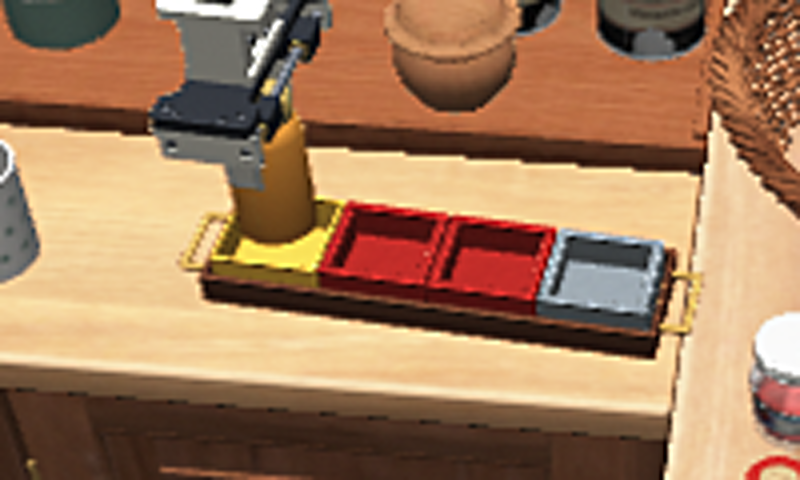

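The honey jar hangs just above the yellow cup, with its base at about (275,235) in the crop, and is centred side to side. I'll lower it.

>>> {"fn": "arm_command", "kwargs": {"xyz": [[0,0,-8],[0,0,-8],[0,0,-8],[0,0,-7],[0,0,-5],[0,0,-3],[0,0,-1],[0,0,0]], "spin": [0,0,0,0,0,0,0,0]}}

```text
time: 9.75
tool_pos: [0.4532, 0.3409, 0.2477]
tool_rot: [3.141, 0.0, 2.018]
contact_force: [0.3, -0.9, -5.1]
opening: 0.0614
grip_force: 34.5
```

>>> {"fn": "arm_command", "kwargs": {"xyz": [[0,0,-1],[0,0,-1],[0,0,0]], "spin": [0,0,0]}}

```text
time: 10.05
tool_pos: [0.4533, 0.3409, 0.2461]
tool_rot: [3.141, 0.0, 2.018]
contact_force: [-0.6, -0.3, -3.0]
opening: 0.0616
grip_force: 34.6
```

>>> {"fn": "arm_command", "kwargs": {"xyz": [[0,0,0],[0,0,0],[0,0,0],[0,0,0],[0,0,0],[0,0,0],[0,0,0],[0,0,0]], "spin": [0,0,0,0,0,0,0,0], "jaw": 1}}

```text
time: 10.85
tool_pos: [0.4532, 0.3409, 0.2457]
tool_rot: [3.142, 0.0, 2.018]
contact_force: [0.6, 0.3, 0.1]
opening: 0.092
grip_force: 0.0
```

>>> {"fn": "arm_command", "kwargs": {"xyz": [[0,0,10],[0,0,20],[0,0,25],[0,0,25],[0,0,25],[0,0,20],[0,0,15]], "spin": [0,0,0,0,0,0,0]}}

```text
time: 11.55
tool_pos: [0.4531, 0.3408, 0.3882]
tool_rot: [3.139, -0.0, 2.018]
contact_force: [0.5, 0.7, -0.2]
opening: 0.0914
grip_force: 0.0
```

>>> {"fn": "arm_command", "kwargs": {"xyz": [[-2,-15,0],[-2,-29,0],[-2,-29,0],[-2,-29,0],[-2,-29,0],[-2,-29,0],[-2,-29,0],[-2,-29,0],[-2,-29,0],[-2,-29,0],[-2,-29,0],[-2,-29,0],[-2,-29,0],[-3,-29,0],[-3,-29,0],[-3,-29,0],[-3,-29,0],[-1,-9,0],[0,0,0],[0,0,0]], "spin": [0,2,4,4,4,4,4,4,4,4,4,4,4,4,0.6,0,0,0,0,0]}}

```text
time: 13.55
tool_pos: [0.4141, -0.1465, 0.386]
tool_rot: [3.141, 0.0, 2.901]
contact_force: [-0.3, -0.3, 0.0]
opening: 0.0917
grip_force: 0.0
```

```bash
python3 - <<'E'
from h import *
c=snap('top'); s=snap('scene'); print(observe()['tool_pos'])
a=cv2.resize(c['img'][120:260,180:460,::-1],(800,400),interpolation=2)[:,:400]
b=cv2.resize(s['img'][80:280,170:430,::-1],(400,308),interpolation=2)
cv2.imwrite('pics/p2.png',np.hstack([a,cv2.copyMakeBorder(b,0,92,0,0,0)]))
W=cloud(c); w=W[165:205,190:225].reshape(-1,3); m=(abs(w[:,2]-.128)<.01); print(m.sum(),cv2.minEnclosingCircle(w[m][:,:2].astype(np.float32)))
E
```

```text
[ 0.41423897 -0.1460988   0.38587857]
202 ((0.4546612799167633, 0.3413114547729492), 0.026554347947239876)
```

View pics/p2.png

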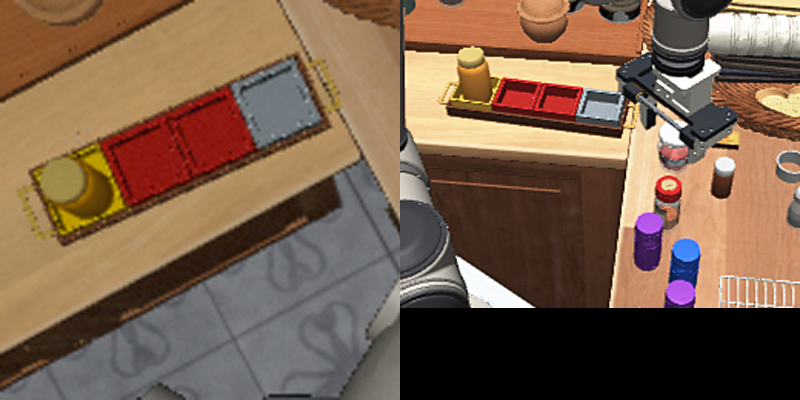

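The honey jar stands upright in the yellow cup, measured 2 mm from its centre. Next is the near red-capped jar.

>>> {"fn": "arm_command", "kwargs": {"xyz": [[0,-1,-20],[0,0,-30],[0,0,-30],[0,0,-30],[0,0,-25],[0,0,-18],[0,0,-9],[0,0,0],[0,0,0]], "spin": [0,0,0,0,0,0,0,0,0]}}

```text
time: 14.55
tool_pos: [0.4146, -0.1479, 0.2243]
tool_rot: [-3.141, 0.001, 2.901]
contact_force: [1.2, -1.0, 0.9]
opening: 0.0916
grip_force: 0.0
```

>>> {"fn": "arm_command", "kwargs": {"xyz": [[0,0,0],[0,0,0],[0,0,0],[0,0,0],[0,0,0],[0,0,0],[0,0,0],[0,0,0],[0,0,0],[0,0,0]], "spin": [0,0,0,0,0,0,0,0,0,0], "jaw": -1, "squeeze": 20}}

```text
time: 15.55
tool_pos: [0.4142, -0.1482, 0.2237]
tool_rot: [3.141, -0.0, 2.901]
contact_force: [-0.2, -0.1, -0.4]
opening: 0.0443
grip_force: 19.9
```

>>> {"fn": "arm_command", "kwargs": {"xyz": [[0,0,10],[0,0,20],[0,0,25],[0,0,25],[0,0,25],[0,0,20],[0,0,5]], "spin": [0,0,0,0,0,0,0]}}

```text
time: 16.25
tool_pos: [0.4144, -0.1482, 0.3562]
tool_rot: [-3.14, 0.004, 2.901]
contact_force: [0.2, 0.8, -0.8]
opening: 0.0441
grip_force: 19.9
```

>>> {"fn": "arm_command", "kwargs": {"xyz": [[3,12,0],[5,22,0],[5,25,0],[5,25,0],[5,25,0],[5,25,0],[5,25,0],[5,25,0],[5,25,0],[5,25,0],[5,25,0],[4,25,0],[4,25,0],[4,25,0],[4,25,0],[3,25,0],[2,22,0],[1,5,0],[0,0,0],[0,0,0]], "spin": [0,-2,-3,-4,-4,-4,-4,-4,-4,-4,-4,-4,-4,-4,-1.6,0,0,0,0,0]}}

```text
time: 18.25
tool_pos: [0.4888, 0.2625, 0.3529]
tool_rot: [-3.14, 0.0, 2.018]
contact_force: [0.2, -1.4, -0.6]
opening: 0.0443
grip_force: 19.9
```

```bash
python3 - <<'E'
from h import *
c=snap('scene'); o=observe();print(o['tool_pos'],o['tool_rot'])
cv2.imwrite('pics/p3.png',cv2.resize(c['img'][60:200,150:350,::-1],(800,560),interpolation=2))
E
```

```text
[0.48896637 0.26222365 0.3532189 ] [-3.14029825e+00  1.48913045e-04  2.01709624e+00]
```

View pics/p3.png

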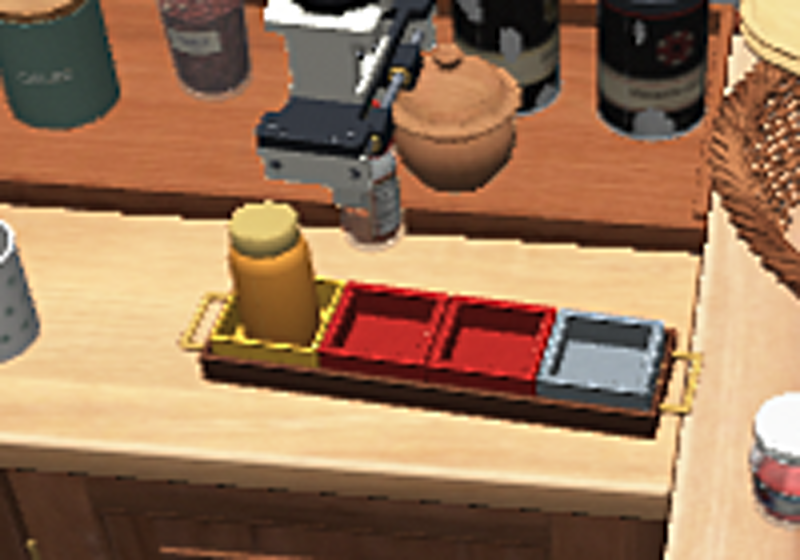

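The jar hangs upright above the left red cup, its base at about (372,240) in the crop. I'll lower it.

>>> {"fn": "arm_command", "kwargs": {"xyz": [[1,0.5,-10],[0,0,-20],[0,0,-25],[0,0,-20],[0,0,-14],[0,0,-10],[0,0,-8],[0,0,-6],[0,0,-4],[0,0,-2],[0,0,0],[0,0,0]], "spin": [0,0,0,0,0,0,0,0,0,0,0,0]}}

```text
time: 19.5
tool_pos: [0.4905, 0.2635, 0.2363]
tool_rot: [3.139, 0.0, 2.018]
contact_force: [-0.9, -1.1, 6.2]
opening: 0.0443
grip_force: 20.0
```

>>> {"fn": "arm_command", "kwargs": {"xyz": [[0,0,-0.5],[0,0,-0.5],[0,0,0]], "spin": [0,0,0]}}

```text
time: 19.8
tool_pos: [0.4905, 0.2634, 0.2362]
tool_rot: [3.139, 0.001, 2.018]
contact_force: [-2.7, -0.8, 13.6]
opening: 0.0439
grip_force: 20.0
```

>>> {"fn": "arm_command", "kwargs": {"xyz": [[0,0,1],[0,0,0],[0,0,0],[0,0,0],[0,0,0],[0,0,0],[0,0,0],[0,0,0],[0,0,0]], "spin": [0,0,0,0,0,0,0,0,0], "jaw": 1}}

```text
time: 20.7
tool_pos: [0.4902, 0.2634, 0.2347]
tool_rot: [3.142, 0.0, 2.018]
contact_force: [-0.6, -0.1, -0.6]
opening: 0.0922
grip_force: 0.0
```

>>> {"fn": "arm_command", "kwargs": {"xyz": [[0,0,10],[0,0,20],[0,0,25],[0,0,25],[0,0,25],[0,0,25],[0,0,20]], "spin": [0,0,0,0,0,0,0]}}

```text
time: 21.4
tool_pos: [0.4901, 0.2633, 0.3873]
tool_rot: [3.139, 0.0, 2.018]
contact_force: [0.5, 0.4, 0.3]
opening: 0.0917
grip_force: 0.0
```

>>> {"fn": "arm_command", "kwargs": {"xyz": [[1,-15,0],[2,-30,0],[2,-33,0],[2,-33,0],[2,-33,0],[2,-33,0],[2,-33,0],[2,-33,0],[2,-33,0],[2,-33,0],[2,-33,0],[2,-33,0],[2,-33,0],[2,-33,0],[2,-33,0],[2,-33,0],[2,-33,0],[2,-33,0],[2,-33,0],[2,-33,0]], "spin": [0,2,4,4,4,4,4,4,4,4,4,4,4,4,0.6,0,0,0,0,0]}}

```text
time: 23.4
tool_pos: [0.5281, -0.3776, 0.3837]
tool_rot: [3.141, -0.002, 2.9]
contact_force: [0.6, -0.0, -0.1]
opening: 0.0916
grip_force: 0.0
```

>>> {"fn": "arm_command", "kwargs": {"xyz": [[0,-33,0],[0,-25,0],[0,-5,0],[0,0,0],[0,0,0]], "spin": [0,0,0,0,0]}}

```text
time: 23.9
tool_pos: [0.529, -0.4379, 0.3843]
tool_rot: [3.141, -0.001, 2.901]
contact_force: [0.3, 0.4, 0.0]
opening: 0.092
grip_force: 0.0
```

```bash
python3 - <<'E'
from h import *
c=snap('top'); s=snap('scene'); print(observe()['tool_pos'])
a=cv2.resize(c['img'][120:260,180:460,::-1],(800,400),interpolation=2)[:,:400]
b=cv2.resize(s['img'][80:280,300:560,::-1],(400,308),interpolation=2)
cv2.imwrite('pics/p4.png',np.hstack([a,cv2.copyMakeBorder(b,0,92,0,0,0)]))
W=cloud(c); w=W[155:190,222:248].reshape(-1,3); m=(abs(w[:,2]-.118)<.01); print(m.sum(),cv2.minEnclosingCircle(w[m][:,:2].astype(np.float32)),np.median(w[m][:,2]))
E
```

```text
[ 0.529367  -0.4374365  0.3849413]
146 ((0.4893507659435272, 0.260634183883667), 0.022344842553138733) 0.11904139267770597
```

View pics/p4.png

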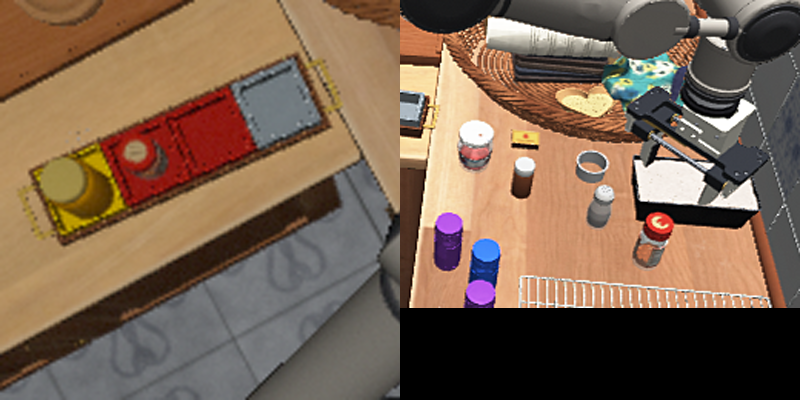

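The first spice jar stands in the left red cup, about 2 mm off centre. The gripper is above the second red-capped jar and clear of the loaf tin.

>>> {"fn": "arm_command", "kwargs": {"xyz": [[0,-1,-20],[0,0,-30],[0,0,-30],[0,0,-30],[0,0,-25],[0,0,-18],[0,0,-8],[0,0,0],[0,0,0]], "spin": [0,0,0,0,0,0,0,0,0]}}

```text
time: 24.9
tool_pos: [0.5296, -0.4395, 0.225]
tool_rot: [-3.141, 0.002, 2.901]
contact_force: [0.4, -0.3, 1.0]
opening: 0.092
grip_force: 0.0
```

>>> {"fn": "arm_command", "kwargs": {"xyz": [[0,0,0],[0,0,0],[0,0,0],[0,0,0],[0,0,0],[0,0,0],[0,0,0],[0,0,0],[0,0,0],[0,0,0]], "spin": [0,0,0,0,0,0,0,0,0,0], "jaw": -1, "squeeze": 20}}

```text
time: 25.9
tool_pos: [0.5292, -0.4396, 0.2236]
tool_rot: [3.141, -0.0, 2.901]
contact_force: [0.2, 0.7, -0.8]
opening: 0.0438
grip_force: 20.0
```

>>> {"fn": "arm_command", "kwargs": {"xyz": [[0,0,10],[0,0,20],[0,0,25],[0,0,25],[0,0,25],[0,0,20],[0,0,5],[0,0,0]], "spin": [0,0,0,0,0,0,0,0]}}

```text
time: 26.7
tool_pos: [0.5292, -0.4396, 0.3548]
tool_rot: [-3.141, 0.002, 2.901]
contact_force: [-0.2, 0.5, -1.0]
opening: 0.0434
grip_force: 20.0
```

Next is R2 at (0.5268, 0.1855), a delta of (-2, 625).

>>> {"fn": "arm_command", "kwargs": {"xyz": [[0,15,0],[0,30,0],[0,33,0],[0,33,0],[0,33,0],[0,33,0],[0,33,0],[0,33,0],[0,33,0],[0,33,0],[0,33,0],[0,33,0],[0,33,0],[0,33,0],[0,33,0],[0,33,0],[0,33,0],[0,33,0],[0,30,0],[-2,22,0]], "spin": [0,0,-2,-3,-4,-4,-4,-4,-4,-4,-4,-4,-4,-4,-3,-2.6,0,0,0,0]}}

```text
time: 28.7
tool_pos: [0.5267, 0.1871, 0.3522]
tool_rot: [-3.139, -0.001, 2.019]
contact_force: [0.4, -0.2, -1.2]
opening: 0.0436
grip_force: 20.0
```

>>> {"fn": "arm_command", "kwargs": {"xyz": [[0,0,0],[0,0,0],[0,0,0]], "spin": [0,0,0]}}

```text
time: 29.0
tool_pos: [0.5272, 0.1845, 0.3531]
tool_rot: [-3.14, 0.0, 2.017]
contact_force: [0.2, -0.7, -1.5]
opening: 0.0434
grip_force: 20.0
```

>>> {"fn": "arm_command", "kwargs": {"xyz": [[0,1,-10],[0,0,-20],[0,0,-25],[0,0,-20],[0,0,-14],[0,0,-10],[0,0,-8],[0,0,-5],[0,0,-4],[0,0,-1],[0,0,0],[0,0,0]], "spin": [0,0,0,0,0,0,0,0,0,0,0,0]}}

```text
time: 30.2
tool_pos: [0.5273, 0.1864, 0.2372]
tool_rot: [3.141, 0.0, 2.018]
contact_force: [-0.6, -0.2, -1.3]
opening: 0.0438
grip_force: 20.0
```

>>> {"fn": "arm_command", "kwargs": {"xyz": [[0,0,-1],[0,0,-1],[0,0,-1],[0,0,0]], "spin": [0,0,0,0]}}

```text
time: 30.6
tool_pos: [0.5276, 0.1865, 0.2361]
tool_rot: [3.138, 0.001, 2.018]
contact_force: [-3.0, -1.0, 14.1]
opening: 0.0433
grip_force: 20.0
```

>>> {"fn": "arm_command", "kwargs": {"xyz": [[0,0,0],[0,0,0],[0,0,0],[0,0,0],[0,0,0],[0,0,0],[0,0,0],[0,0,0],[0,0,0]], "spin": [0,0,0,0,0,0,0,0,0], "jaw": 1}}

```text
time: 31.5
tool_pos: [0.5272, 0.1864, 0.2337]
tool_rot: [3.141, -0.0, 2.018]
contact_force: [-0.1, 0.5, -0.1]
opening: 0.0917
grip_force: 0.0
```

>>> {"fn": "arm_command", "kwargs": {"xyz": [[0,0,10],[0,0,20],[0,0,25],[0,0,25],[0,0,25],[0,0,25],[0,0,20]], "spin": [0,0,0,0,0,0,0]}}

```text
time: 32.2
tool_pos: [0.527, 0.1864, 0.3862]
tool_rot: [3.139, 0.001, 2.018]
contact_force: [0.6, 0.5, -0.8]
opening: 0.0918
grip_force: 0.0
```

>>> {"fn": "arm_command", "kwargs": {"xyz": [[1,-15,0],[1,-30,0],[2,-33,0],[2,-33,0],[2,-33,0],[2,-33,0],[2,-33,0],[2,-33,0],[2,-33,0],[2,-33,0],[2,-33,0],[2,-33,0],[2,-33,0],[2,-33,0],[2,-33,0],[2,-33,0],[0,-11,0],[0,0,0],[0,0,0]], "spin": [0,2,4,4,4,4,4,4,4,4,4,4,4,4,0.6,0,0,0,0]}}

```text
time: 34.1
tool_pos: [0.5568, -0.3311, 0.3832]
tool_rot: [3.14, -0.001, 2.901]
contact_force: [0.9, 0.9, -0.5]
opening: 0.0917
grip_force: 0.0
```

```bash
python3 - <<'E'
from h import *
c=snap('top'); s=snap('scene'); print(observe()['tool_pos'])
a=cv2.resize(c['img'][120:260,180:460,::-1],(800,400),interpolation=2)[:,:400]
b=cv2.resize(s['img'][80:280,300:560,::-1],(400,308),interpolation=2)
cv2.imwrite('pics/p5.png',np.hstack([a,cv2.copyMakeBorder(b,0,92,0,0,0)]))
W=cloud(c); w=W[145:185,246:268].reshape(-1,3); m=(abs(w[:,2]-.118)<.01); print(m.sum(),cv2.minEnclosingCircle(w[m][:,:2].astype(np.float32)),np.median(w[m][:,2]))
W0=cloud(dict(np.load('scene.npz'))); 
q=W0.reshape(-1,3); m=(q[:,0]>.585)&(q[:,0]<.66)&(abs(q[:,1]+.28)<.06); print('ring z',np.percentile(q[m][:,2],[50,90,99]))
E
```

```text
[ 0.55722937 -0.33034694  0.3837642 ]
140 ((0.526029109954834, 0.18402880430221558), 0.022494349628686905) 0.11922666199096532
ring z [0.00408231 0.3178141  0.57061349]
```

View pics/p5.png

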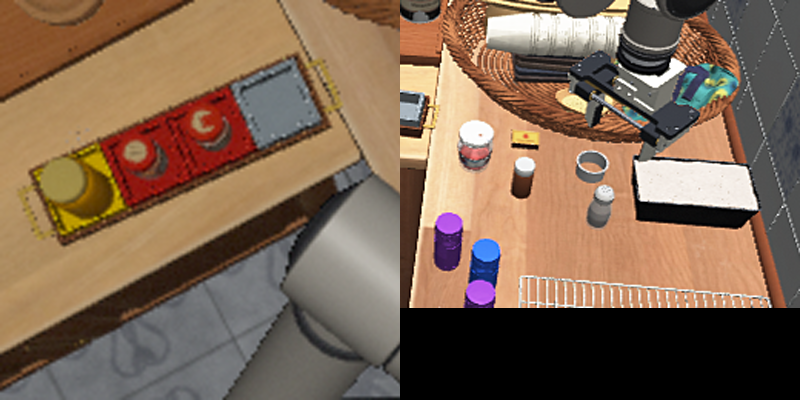

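Both spice jars are upright and centred in the red cups. The salt shaker stands clear, with the low ring and the loaf tin nearby, so I'll go down with the jaw partly open.

>>> {"fn": "arm_command", "kwargs": {"xyz": [[0,-2,-20],[0,0,-30],[0,0,-30],[0,0,-30],[0,0,-25],[0,0,-20],[0,0,-13],[0,0,0],[0,0,0]], "spin": [0,0,0,0,0,0,0,0,0], "jaw": 0.5}}

```text
time: 35.1
tool_pos: [0.5576, -0.3333, 0.2166]
tool_rot: [-3.141, 0.001, 2.902]
contact_force: [0.2, -0.2, 0.5]
opening: 0.0691
grip_force: 0.0
```

>>> {"fn": "arm_command", "kwargs": {"xyz": [[0,0,0],[0,0,0],[0,0,0],[0,0,0],[0,0,0],[0,0,0],[0,0,0],[0,0,0],[0,0,0],[0,0,0]], "spin": [0,0,0,0,0,0,0,0,0,0], "jaw": -1, "squeeze": 20}}

```text
time: 36.1
tool_pos: [0.5573, -0.3337, 0.216]
tool_rot: [-3.142, 0.0, 2.901]
contact_force: [-0.2, 0.6, 5.4]
opening: 0.0385
grip_force: 20.1
```

>>> {"fn": "arm_command", "kwargs": {"xyz": [[0,0,10],[0,0,20],[0,0,25],[0,0,25],[0,0,25],[0,0,25],[0,0,10],[0,0,0]], "spin": [0,0,0,0,0,0,0,0]}}

```text
time: 36.9
tool_pos: [0.5572, -0.3338, 0.3572]
tool_rot: [-3.14, 0.002, 2.901]
contact_force: [-0.2, -0.5, -0.9]
opening: 0.0385
grip_force: 19.7
```

>>> {"fn": "arm_command", "kwargs": {"xyz": [[0,12,0],[0,24,0],[0,28,0],[0,28,0],[0,28,0],[0,28,0],[0,28,0],[1,28,0],[1,28,0],[1,28,0],[1,28,0],[1,28,0],[1,28,0],[1,28,0],[0,28,0],[0,28,0],[0,14,0],[0,0,0],[0,0,0],[0,0,0]], "spin": [0,-2,-3,-4,-4,-4,-4,-4,-4,-4,-4,-4,-4,-4,-1.6,0,0,0,0,0]}}

```text
time: 38.9
tool_pos: [0.5642, 0.1073, 0.3554]
tool_rot: [-3.141, 0.0, 2.017]
contact_force: [0.5, -0.6, -0.7]
opening: 0.0387
grip_force: 19.7
```

```bash
python3 - <<'E'
from h import *
c=snap('scene'); o=observe();print(o['tool_pos'],o['tool_rot'])
cv2.imwrite('pics/p6.png',cv2.resize(c['img'][60:200,190:390,::-1],(800,560),interpolation=2))
E
```

```text
[0.56424612 0.10718801 0.35557502] [-3.14124327e+00  1.30679130e-04  2.01620875e+00]
```

View pics/p6.png

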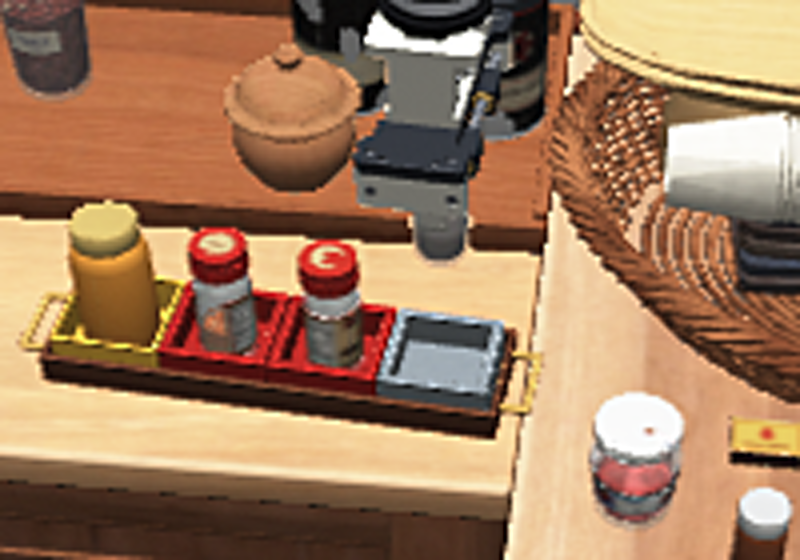

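The shaker hangs upright above the grey cup, and the other three look fine. Before lowering, I'll check the basket height under the gripper body's footprint.

```bash
python3 - <<'E'
from h import *
W=np.vstack([cloud(dict(np.load(n+'.npz'))).reshape(-1,3) for n in('top','scene')]); W=W[W[:,2]<.2]
d=np.deg2rad(25.6); r=W[:,:2]-[.564,.108]; a=r@[np.cos(d),np.sin(d)]; b=r@[-np.sin(d),np.cos(d)]
for lo,hi in((-.12,-.06),(.06,.1),(.1,.13)):
    m=(a>lo)&(a<hi)&(abs(b)<.06); print(lo,hi,m.sum(),np.percentile(W[m][:,2],[50,90,99,100]).round(3))
E
```

```text
-0.12 -0.06 4236 [-0.24   0.001  0.006  0.011]
0.06 0.1 521 [-0.     0.004  0.009  0.017]
0.1 0.13 529 [0.    0.004 0.009 0.012]
```

The space below the gripper body is clear.

>>> {"fn": "arm_command", "kwargs": {"xyz": [[0,0.5,-10],[0,0,-20],[0,0,-25],[0,0,-20],[0,0,-16],[0,0,-13],[0,0,-9],[0,0,-6],[0,0,-4],[0,0,-3],[0,0,0],[0,0,0]], "spin": [0,0,0,0,0,0,0,0,0,0,0,0]}}

```text
time: 40.15
tool_pos: [0.5643, 0.1089, 0.2302]
tool_rot: [3.141, 0.0, 2.018]
contact_force: [-0.9, -0.2, -1.3]
opening: 0.0384
grip_force: 19.7
```

>>> {"fn": "arm_command", "kwargs": {"xyz": [[0,0,-0.5],[0,0,-0.5],[0,0,0]], "spin": [0,0,0]}}

```text
time: 40.45
tool_pos: [0.5643, 0.1088, 0.2291]
tool_rot: [3.141, 0.0, 2.018]
contact_force: [-0.3, -0.4, 1.1]
opening: 0.0385
grip_force: 19.8
```

>>> {"fn": "arm_command", "kwargs": {"xyz": [[0,0,-1],[0,0,-0.5],[0,0,0],[0,0,0]], "spin": [0,0,0,0]}}

```text
time: 40.85
tool_pos: [0.5643, 0.1088, 0.2289]
tool_rot: [3.14, 0.001, 2.018]
contact_force: [-3.9, -1.1, 11.6]
opening: 0.0383
grip_force: 20.7
```

>>> {"fn": "arm_command", "kwargs": {"xyz": [[0,0,1],[0,0,0],[0,0,0],[0,0,0],[0,0,0],[0,0,0],[0,0,0],[0,0,0],[0,0,0]], "spin": [0,0,0,0,0,0,0,0,0], "jaw": 1}}

```text
time: 41.75
tool_pos: [0.5642, 0.1089, 0.2282]
tool_rot: [3.141, 0.0, 2.018]
contact_force: [0.4, -0.1, 0.4]
opening: 0.0918
grip_force: 0.0
```

>>> {"fn": "arm_command", "kwargs": {"xyz": [[0,0,10],[0,0,20],[0,0,25],[0,0,25],[0,0,25],[0,0,25],[0,0,25],[0,0,20],[-10,-20,0],[-10,-30,0],[-10,-30,0],[-10,-30,0],[-10,-30,0],[-10,-30,0],[-10,-30,0],[-5,-20,0],[0,0,0],[0,0,0]], "spin": [0,0,0,0,0,0,0,0,0,0,0,0,0,0,0,0,0,0]}}

```text
time: 43.55
tool_pos: [0.4891, -0.1111, 0.4038]
tool_rot: [3.141, 0.0, 2.016]
contact_force: [-0.7, 0.3, -0.3]
opening: 0.0917
grip_force: 0.0
```

```bash
python3 - <<'E'
from h import *
from m import measure
c=snap('top'); s=snap('scene')
a=cv2.resize(c['img'][130:230,185:385,::-1],(800,400),interpolation=2)[:,:400]
b=cv2.resize(s['img'][80:210,190:390,::-1],(400,260),interpolation=2)
cv2.imwrite('pics/p7.png',np.hstack([a,cv2.copyMakeBorder(b,0,140,0,0,0)]))
W=cloud(c)
for n,x,y,z in(('honey',.4527,.3403,.128),('r1',.4897,.2628,.116),('r2',.5268,.1855,.116),('salt',.564,.1079,.1)):
    w=W.reshape(-1,3); m=(np.hypot(w[:,0]-x,w[:,1]-y)<.045)&(abs(w[:,2]-z)<.009); (p,r)=cv2.minEnclosingCircle(w[m][:,:2].astype(np.float32)); print(n,np.round(np.array(p)-[x,y],4),round(r,3),w[m][:,2].max(),m.sum())
measure(c,('jam','brown'))
E
```

```text
honey [0.0015 0.0018] 0.026 0.13421080146417164 201
r1 [ 0.     -0.0027] 0.022 0.12485285525848422 145
r2 [-0.0002 -0.0011] 0.023 0.12482064513216318 141
salt [-0.0006 -0.0016] 0.017 0.10759905277542026 73
jam z0.562 c [ 0.47  -0.065] r0.041 mean [ 0.465 -0.062] 162 R0.475
brown z0.582 c [ 0.465 -0.135] r0.045 mean [ 0.471 -0.134] 634 R0.484
```

View pics/p7.png

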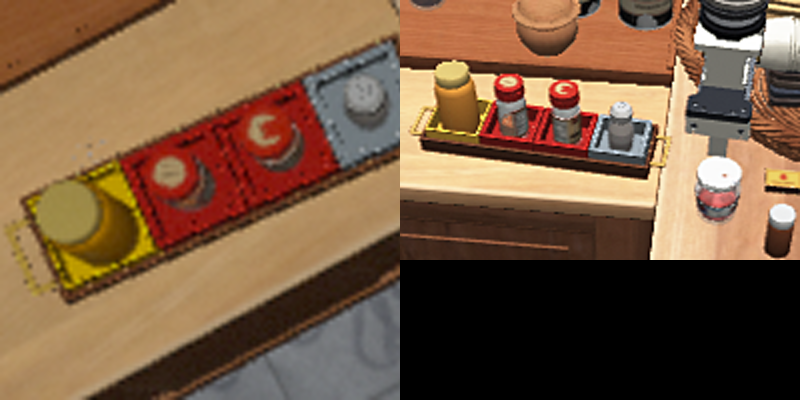

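All four stand upright within 3 mm of their cup centres, and the jam and brown jars haven't moved. I'll hand it in.

```bash
python3 -c "
from cell import *
print(hand_in())"
```

```text
the job is handed in; nothing more can be done
None
```

I handed the job in: both spice jars, the salt shaker and the honey jar stand upright in their cups, each within about 3 mm of centre. The jam and brown jars look untouched in the last camera view, but the arm hid them from a final measurement, and the judge's result wasn't shown.

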